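# Size a replacement dial knob in the stepped gauge

### The job

Find out the size of the control knob on the blue pad: holding it upright by its orange grip, try its skirt in the stepped gauge, pressing gently on one step after the other from the smallest hole upward, without skipping one, until it enters. Leave the knob standing there, fully home in the smallest hole that takes it, and let go. Never press hard on the gauge, and leave the two knobs in the tray and everything else on the bench where they are.

Things in the scene. Friction and masses are not known exactly. Their poses are not given: they have to be found in the camera images.
- pad: Fixed blue square pad, 100 x 100 mm and 3 mm thick; the knob to be gauged stands on it. Origin at the centre of its underside on the bench. Pad and tray may have changed sides.
- tray: Fixed grey tray, 85 x 150 mm, 14 mm high, floor 3 mm thick, holding the two knobs that are to stay. Origin at the centre of its underside on the bench.
- knob_p: One of three look-alike knobs, 36 mm high, about 50 g: orange grip (cylinder 20 mm across, 26 mm high) on a round black skirt 10 mm high. Skirts are 30, 34 and 38 mm in diameter, one each; which is which is not told, the gauge must tell. One stands on the blue pad (to be gauged), two in the grey tray; they change places. Origin: centre of the underside, z up.
- knob_q: One of three look-alike knobs, 36 mm high, about 50 g: orange grip (cylinder 20 mm across, 26 mm high) on a round black skirt 10 mm high. Skirts are 30, 34 and 38 mm in diameter, one each; which is which is not told, the gauge must tell. One stands on the blue pad (to be gauged), two in the grey tray; they change places. Origin: centre of the underside, z up.
- knob_r: One of three look-alike knobs, 36 mm high, about 50 g: orange grip (cylinder 20 mm across, 26 mm high) on a round black skirt 10 mm high. Skirts are 30, 34 and 38 mm in diameter, one each; which is which is not told, the gauge must tell. One stands on the blue pad (to be gauged), two in the grey tray; they change places. Origin: centre of the underside, z up.
- gauge: Stepped gauge fixed to the bench: black channel 82 x 236 mm (x, y), 22 mm high, in it an aluminium plate 66 x 210 x 14 mm, its top 30 mm above the bench. Four round blind holes in a row along y, 50 mm apart, smallest at -y: 27.5, 31.5, 35.5, 39.5 mm in diameter, 8 mm deep, floor 22 mm above the bench. Origin: centre of the underside, z up, y towards the larger holes.
- step1 (a point): Nominal centre of hole 1, the smallest (27.5 mm; no skirt enters it), at the plate's top, axes as the gauge. The plate has end play: all four holes together may lie up to 3 mm off their nominal places along the row (gauge y); across the row they are true. About 7 N along the row shifts the plate (stops at 3.5 mm).
- step2 (a point): Nominal centre of hole 2 (31.5 mm) at the plate's top; end play as hole 1. The plate floats on springs: it starts to give straight down at about 2 N, 0.7 N more per mm, and is hard after 6 mm (about 6 N); it rises again by itself when a skirt slips into a hole or is lifted.
- step3 (a point): Nominal centre of hole 3 (35.5 mm) at the plate's top; end play as hole 1. A skirt enters its hole with 1.5 mm of play in diameter and, fully home, stands 2 mm proud of the plate; on a smaller hole it rests on the rim, and it slides freely along the flat plate from hole to hole.
- step4 (a point): Nominal centre of hole 4, the largest (39.5 mm), at the plate's top; end play as hole 1.
- driver: Loose screwdriver, 160 mm long, red handle, lying along its x axis; to be left alone.
- adaptor: Loose white mains adaptor, 50 x 85 x 34 mm, with two pins; to be left alone. Origin under its centre.
- cover: Loose black battery cover, 60 x 100 x 4 mm; to be left alone. Origin under its centre.
- tape: Loose roll of yellow tape lying flat, 80 mm in diameter, 20 mm high; to be left alone. Origin under its centre.
- device: Loose opened hand-held device with a green circuit board, 85 x 150 x 18 mm; to be left alone. Origin under its centre.
- pot: Loose blue-glazed ceramic pot, 70 mm in diameter, 90 mm high; to be left alone. Origin under its centre.
Things that resemble listed ones, but are neither listed nor needed, are in the scene too. Leave any purple, white or yellow look-alike of the knob_p alone.

How it is judged:
By the outcome, as a careful person would: the job done as asked, in the order asked, and still so for the second after the job is handed in, with the robot touching nothing.
It also fails if it takes over 61 s, if anything falls off the work surface, if the arm or the gripper's body presses on something with over 40 N, if the wrist force passes 120 N, or if a joint passes its speed limit or range.

### The arm

A 6-joint arm with a two-finger parallel gripper is mounted at the origin on the work surface. World frame = base frame: x ahead of the robot, y to its left, z up, the work surface at z = 0. Lengths are in m, angles in rad, forces in N, time in s.
With the tool pointing down it reaches from about 0.3 to 0.875 m from the base axis. Payload 6.4 kg.
Tool frame: the origin (TCP) lies midway between the tips of the shut fingers; the grasp point (between the pads) lies 19 mm behind it; x points along the fingers, y is the direction in which the jaws open and shut, and the axes are right-handed (so a half turn about x gives the same grasp; the last joint's range is limited). The gripper opens to 85 mm and grips with 20 to 120 N. Pads are 22 mm wide; open, the fingers measure 114 mm over their backs; the gripper's body (76 mm by 85 mm) begins 54 mm behind the grasp point. The pads swing forward as they close: fully open they stand 13 mm farther back than shut.
Start: joints at [-0.206, 0.181, 1.607, -0, 1.354, -0.206], TCP at [0.575, 0, 0.231] pointing down, gripper open.
Joint ranges: [-2.99, 2.99], [-0.89, 2.07], [0.3, 2.58], [-1.14, 4.28], [0, 2.63], [-3.12, 3.12]. Speed limits (rad/s): [2.57, 2.57, 3.01, 3.14, 3.14, 3.14].

### API

Orientations are given as a unit quaternion [w, x, y, z].
In Python, from bench import ctrl gives the robot as it stands.
- The arm moves only by the tool servo_tool, never from a script. Its argument "targets" is a list of rows, each a list of 7 numbers: the turn, a rotation vector about the tool's x, y, z in rad, then the shift along the tool's x, y, z in mm, then the opening, from -1 (shut) to 1 (fully open). A call has exactly 8 rows; each row is the pose to reach, as a shift and turn from the pose measured when the call began, along the tool's axes at that moment; what a row does not reach only later rows make up. A row lasts 1/8 s, in which the tool goes at most 62.5 mm and 10.7 degrees, less where a joint would pass 70% of its speed; a pose out of reach is approached as far as the arm can. A call with a gripper value outside its range is refused whole. The fingers move at their own pace and stop on an object; the grip force is fixed at half the most. Time passes only in rows, so rows that repeat a pose let the fingers close, or fill a call up. It gives the time, the measured TCP pose, the force and the opening at its end, in the units of the state.
- ctrl.get_obs(): the state, without advancing time (a new reading comes with each control period).
- ctrl.camera(name): name is "scene" or "side" or "wrist"; returns a dict with "pixels" (400x640x3 uint8, blue, green, red), "intrinsics" (3x3 intrinsics, pixels), "D" ([k1, k2, p1, p2, k3] as OpenCV has them; the pictures are not rectified), "R" (3x3) and "t" (3): a world point X has camera coordinates R X + t; the wrist camera has in their place "tool_from_camera" (4x4, takes a point from camera to tool coordinates, whose origin is the TCP and whose axes are the tool frame's). Camera axes: x right, y down, z forward; pixel columns grow to the right and rows downward; lengths in m; the calibration is good to about 2 mm. A picture is of the moment at which its call begins: read the wrist's pose just before it. There is no depth.
- ctrl.hand_in(): hands the job in, once; it reports no verdict.
The state is a dict: "time_s": time; "q": joint angles; "dq": joint speeds; "joint_efforts": joint torques, N m; "eef_pos": TCP position; "eef_rot": TCP orientation; "wrist_force": force on the tool from outside, world axes, zero at the start; "torque": the same for the moment, N m; "opening": opening from 0.0 (shut) to 1.0 (fully open).
Only numpy, scipy, OpenCV 4.12 (cv2) and the standard library are available. Lean on these libraries where they do the work, as an engineer would, in place of code of your own. Each camera call takes 0.05 s, during which the arm holds its last target.

## Working session

There is one attempt and no reset: what is moved stays moved. The work goes in short steps, Python scripts to look and compute and a tool call to move; the robot and the scene stay as the last step left them, time stands still between calls to the robot, and variables do not carry over. Pictures are saved under pics/ and viewed, and the job is handed in when it is done.

Besides the shell and the picture viewer there is one more tool, called in YAML: its name, and indented under it one key for each argument. servo_tool: Moves the arm, as the interface text tells. Its arguments: {"type":"object","properties":{"targets":{"type":"array","items":{"type":"array","items":{"type":"number"}}}},"required":["targets"]}

```bash
ls; mkdir -p pics; python3 - <<'E'
from bench import ctrl
import cv2,numpy as np
o=ctrl.get_obs();print(o)
for n in ["scene","side","wrist"]:
    c=ctrl.camera(n);cv2.imwrite(f"pics/{n}0.png",c["pixels"])
    np.savez(f"pics/{n}0.npz",**{k:np.array(v) for k,v in c.items()})
    print(n,{k:np.round(v,3).tolist() for k,v in c.items() if k!="pixels"})
E
```

```text
pics
{'time_s': 0.0, 'q': array([-2.06278010e-01,  1.81534207e-01,  1.60802349e+00, -2.06873312e-05,
        1.35376851e+00, -2.06278798e-01]), 'dq': array([ 1.00717285e-03, -4.14818228e-04,  3.55198842e-04, -1.22873198e-05,
        1.17716765e-03,  1.16582107e-03]), 'joint_efforts': array([ 3.41415571e-04, -4.44869328e+01, -3.51340663e+01, -2.51131587e-04,
        9.11703974e-03,  3.43231875e-05]), 'eef_pos': array([5.74448677e-01, 1.38934072e-04, 2.30380500e-01]), 'eef_rot': array([ 0.49949207,  0.49965709,  0.50051018, -0.50033991]), 'wrist_force': array([ 0.14390921, -0.13949471,  0.9572021 ]), 'torque': array([-0.00020993,  0.00937044, -0.03557957]), 'opening': 0.9958304170837561}
scene {'intrinsics': [[421.262, 0.0, 320.882], [0.0, 421.262, 198.801], [0.0, 0.0, 1.0]], 'D': [0.029, 0.0, 0.0, 0.0, 0.0], 'R': [[0.577, 0.817, 0.008], [0.521, -0.36, -0.774], [-0.629, 0.451, -0.634]], 't': [-0.348, -0.252, 1.553]}
side {'intrinsics': [[400.017, 0.0, 320.19], [0.0, 400.017, 196.311], [0.0, 0.0, 1.0]], 'D': [0.008, 0.0, 0.0, 0.0, 0.0], 'R': [[-0.988, -0.151, 0.015], [-0.108, 0.632, -0.767], [0.106, -0.76, -0.641]], 't': [0.559, 0.115, 1.044]}
wrist {'intrinsics': [[299.789, 0.0, 317.396], [0.0, 299.789, 198.654], [0.0, 0.0, 1.0]], 'D': [-0.05, 0.0, 0.0, 0.0, 0.0], 'tool_from_camera': [[-0.001, -0.287, 0.958, -0.141], [1.0, -0.001, 0.0, -0.001], [0.001, 0.958, 0.287, -0.073], [0.0, 0.0, 0.0, 1.0]]}
```

View pics/scene0.png

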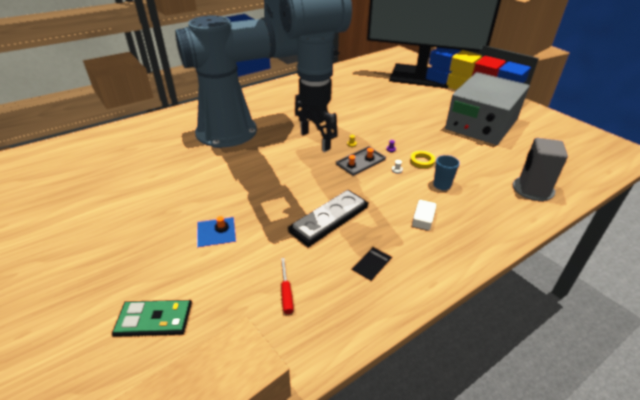

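View pics/side0.png

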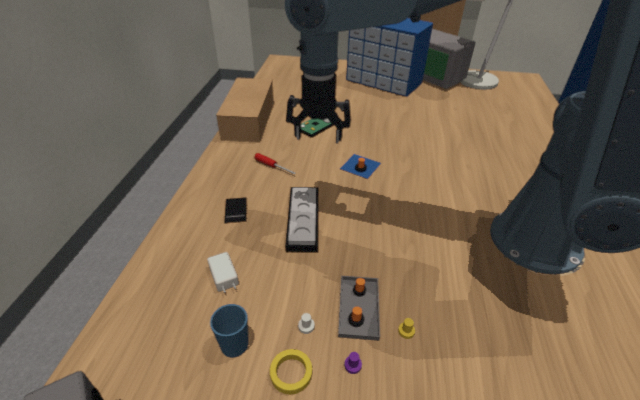

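View pics/wrist0.png

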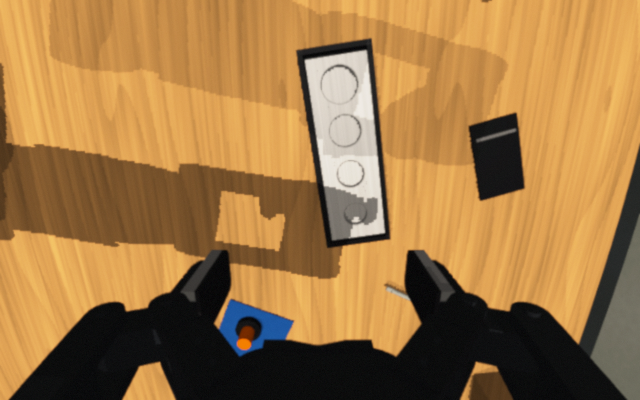

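The wrist view shows the gauge plate with its holes from (355,213), the smallest, to (339,85), the largest. The pad with the target knob is at about (250,330). The scene view has the knob at (221,225), and the tray with two knobs at (360,158).

```bash
cat > h.py <<'E'
import numpy as np,cv2
from scipy.spatial.transform import Rotation as Ro
def grab(ctrl,n,tag=None):
    o=ctrl.get_obs();c=ctrl.camera(n)
    if tag: cv2.imwrite(f"pics/{n}_{tag}.png",c["pixels"])
    return o,c
def RT(o): 
    q=o["eef_rot"];return Ro.from_quat([q[1],q[2],q[3],q[0]]).as_matrix()
def rays(o,c,px):
    px=np.array(px,float).reshape(-1,1,2)
    u=cv2.undistortPoints(px,np.array(c["intrinsics"]),np.array(c["D"])).reshape(-1,2)
    d=np.c_[u,np.ones(len(u))]
    if "R" in c:
        R=np.array(c["R"]);return -R.T@np.array(c["t"]),d@R
    T=np.array(c["tool_from_camera"]);R=RT(o)
    return R@T[:3,3]+o["eef_pos"],d@(R@T[:3,:3]).T
def onplane(o,c,px,z):
    C,d=rays(o,c,px);return C+d*((z-C[2])/d[:,2])[:,None]
def mask(img,name):
    h=cv2.cvtColor(img,cv2.COLOR_BGR2HSV);H,S,V=cv2.split(h)
    if name=="orange": m=((H<12)&(S>200)&(V>90))
    if name=="blue": m=((H>100)&(H<125)&(S>150)&(V>70))
    if name=="white": m=((S<40)&(V>80))
    return m.astype(np.uint8)*255
E
python3 - <<'E'
from h import *
from bench import ctrl
np.set_printoptions(precision=4,suppress=True)
o=ctrl.get_obs();print(RT(o))
for n in ["wrist","scene","side"]:
    o,c=grab(ctrl,n); img=c["pixels"]
    for k,z in (("orange",.03),("blue",.003),("white",.03)):
        cs,_=cv2.findContours(mask(img,k),cv2.RETR_EXTERNAL,cv2.CHAIN_APPROX_NONE)
        for q in cs:
            a=cv2.contourArea(q)
            if a<30: continue
            M=cv2.moments(q);p=[M["m10"]/M["m00"],M["m01"]/M["m00"]]
            w=onplane(o,c,[p],z)[0]
            if not(0.2<w[0]<1 and abs(w[1])<.6): continue
            r=cv2.minAreaRect(q); e=onplane(o,c,cv2.boxPoints(r),z)
            print(n,k,int(a),np.round(p,1),w,'box',e[:,:2].round(3).tolist())
E
```

```text
[[-0.0013  1.     -0.    ]
 [ 0.0003 -0.     -1.    ]
 [-1.     -0.0013 -0.0003]]
wrist orange 114 [246.5 332.8] [ 0.4746 -0.2245  0.03  ] box [[0.463, -0.234], [0.468, -0.212], [0.485, -0.216], [0.48, -0.237]]
wrist blue 2292 [250.9 327.5] [ 0.4741 -0.2382  0.003 ] box [[0.412, -0.274], [0.448, -0.187], [0.536, -0.226], [0.504, -0.319]]
wrist white 30 [398.4 293. ] [ 0.6811 -0.1597  0.03  ] box [[0.665, -0.154], [0.666, -0.15], [0.697, -0.166], [0.696, -0.169]]
wrist white 89 [496.2 134.7] [0.7777 0.0471 0.03  ] box [[0.755, 0.042], [0.798, 0.055], [0.8, 0.052], [0.757, 0.039]]
wrist white 10725 [346.5 142.3] [0.6066 0.0373 0.03  ] box [[0.559, 0.125], [0.625, 0.135], [0.668, -0.072], [0.59, -0.084]]
scene orange 249 [286.7 297.8] [ 0.7913 -0.226   0.03  ] box [[0.746, -0.216], [0.756, -0.196], [0.832, -0.235], [0.823, -0.253]]
scene blue 607 [214.2 233.2] [ 0.4815 -0.2637  0.003 ] box [[0.415, -0.29], [0.454, -0.198], [0.538, -0.231], [0.5, -0.316]]
scene white 137 [130.4 321. ] [ 0.6547 -0.5235  0.03  ] box [[0.632, -0.534], [0.653, -0.505], [0.677, -0.513], [0.657, -0.541]]
scene
[... 648 characters left out ...]
.1965  0.03  ] box [[0.807, -0.203], [0.807, -0.228], [0.742, -0.191], [0.743, -0.167]]
side blue 257 [360.1 166.3] [ 0.4742 -0.2492  0.003 ] box [[0.531, -0.227], [0.523, -0.32], [0.418, -0.277], [0.431, -0.189]]
side white 197 [306.  323.5] [0.541  0.3557 0.03  ] box [[0.559, 0.336], [0.531, 0.331], [0.524, 0.372], [0.551, 0.377]]
side white 1725 [358.2 310.5] [0.4387 0.308  0.03  ] box [[0.473, 0.369], [0.483, 0.232], [0.395, 0.222], [0.395, 0.361]]
side white 705 [222.7 271. ] [0.7525 0.253  0.03  ] box [[0.804, 0.224], [0.763, 0.191], [0.702, 0.284], [0.74, 0.312]]
side white 1374 [302.4 216.3] [0.6073 0.0421 0.03  ] box [[0.624, 0.146], [0.671, -0.073], [0.594, -0.086], [0.558, 0.135]]
```

```bash
python3 - <<'E'
from h import *
from bench import ctrl
np.set_printoptions(precision=4,suppress=True)
o,c=grab(ctrl,"wrist")
w=onplane(o,c,[[339,85],[345,130],[350,173],[355,213]],.03);print(w)
d=w[0]-w[3];print(np.degrees(np.arctan2(-d[0],d[1])))
# plate long edges: fit hole fit by white rect corners
w=onplane(o,c,[[299,52],[371,41],[389,237],[329,246]],.022);print(w)
d=w[0]-w[3];print(np.degrees(np.arctan2(-d[0],d[1])));d=w[1]-w[2];print(np.degrees(np.arctan2(-d[0],d[1])), w.mean(0))
E
```

```text
[[ 0.5974  0.0986  0.03  ]
 [ 0.605   0.051   0.03  ]
 [ 0.612   0.0019  0.03  ]
 [ 0.6196 -0.0473  0.03  ]]
8.630627157271094
[[ 0.5544  0.1331  0.022 ]
 [ 0.6314  0.1442  0.022 ]
 [ 0.6652 -0.0826  0.022 ]
 [ 0.5889 -0.095   0.022 ]]
8.615266746506357
8.47113226021341 [0.61   0.0249 0.022 ]
```

servo_tool:
  targets:
    - [-0.15,0,0,0,-20,60,1]
    - [-0.15,0,0,30,-40,110,1]
    - [-0.15,0,0,60,-60,160,1]
    - [-0.15,0,0,90,-80,210,1]
    - [-0.15,0,0,130,-98,238,1]
    - [-0.15,0,0,130,-98,238,1]
    - [-0.15,0,0,130,-98,238,1]
    - [-0.15,0,0,130,-98,238,1]

```text
time_s: 1.35
eef_pos: [0.4783, -0.2377, 0.1026]
eef_rot: [0.537, 0.461, 0.536, -0.461]
wrist_force: [-0.5, -0.1, -0.2]
opening: 1.001
```

```bash
python3 - <<'E'
from h import *
from bench import ctrl
np.set_printoptions(precision=4,suppress=True)
o,c=grab(ctrl,"wrist","k1"); img=c["pixels"]
print(o["eef_pos"],RT(o))
cs,_=cv2.findContours(mask(img,"orange"),cv2.RETR_EXTERNAL,cv2.CHAIN_APPROX_NONE)
for q in cs:
    if cv2.contourArea(q)>100:
        print(cv2.boundingRect(q))
E
```

```text
[ 0.4783 -0.2377  0.1026] [[ 0.0018  0.9886  0.1508]
 [-0.0015  0.1508 -0.9886]
 [-1.      0.0016  0.0017]]
(617, 195, 23, 45)
(296, 191, 26, 33)
```

View pics/wrist_k1.png

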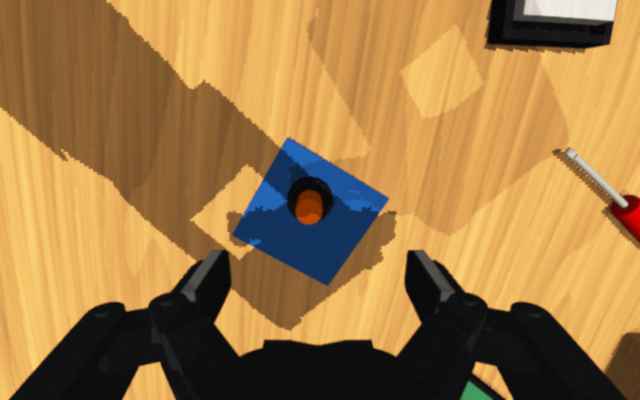

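The skirt shows at about (310,200), inside the pad, with the orange grip at (309,208).

```bash
python3 - <<'E'
from h import *
from bench import ctrl
np.set_printoptions(precision=4,suppress=True)
o,c=grab(ctrl,"wrist"); img=c["pixels"]
h=cv2.cvtColor(img,cv2.COLOR_BGR2HSV)
cr=img[165:235,275:345]; cv2.imwrite("pics/crop1.png",cv2.resize(cr,(700,700),interpolation=cv2.INTER_NEAREST))
dark=((h[...,2]<60)|((h[...,0]<15)&(h[...,1]>150))).astype(np.uint8)
n,l,s,ce=cv2.connectedComponentsWithStats(dark)
print(s[l[190,300]],s[l[208,309]])
m=(l==l[208,309]).astype(np.uint8); 
q=max(cv2.findContours(m,0,1)[0],key=cv2.contourArea);print(cv2.minEnclosingCircle(q),cv2.fitEllipse(q))
T=RT(o)
for p,z in (((309,213.5),.039),((310.5,199.5),.013),((310.5,201.5),.008)):
    w=onplane(o,c,[p],z)[0];print(w,(w-o["eef_pos"])@T*1000)
E
```

```text
[ 287  176   47   48 1706] [ 287  176   47   48 1706]
((309.33514404296875, 199.25704956054688), 24.135570526123047) ((309.35302734375, 199.5294189453125), (45.03870391845703, 46.58493423461914), 145.63893127441406)
[ 0.4715 -0.238   0.039 ] [63.5123 -6.7407 -0.8015]
[ 0.4717 -0.2352  0.013 ] [89.5084 -6.1875 -3.5189]
[ 0.4721 -0.2385  0.008 ] [94.5139 -6.3171 -0.2817]
```

View pics/crop1.png

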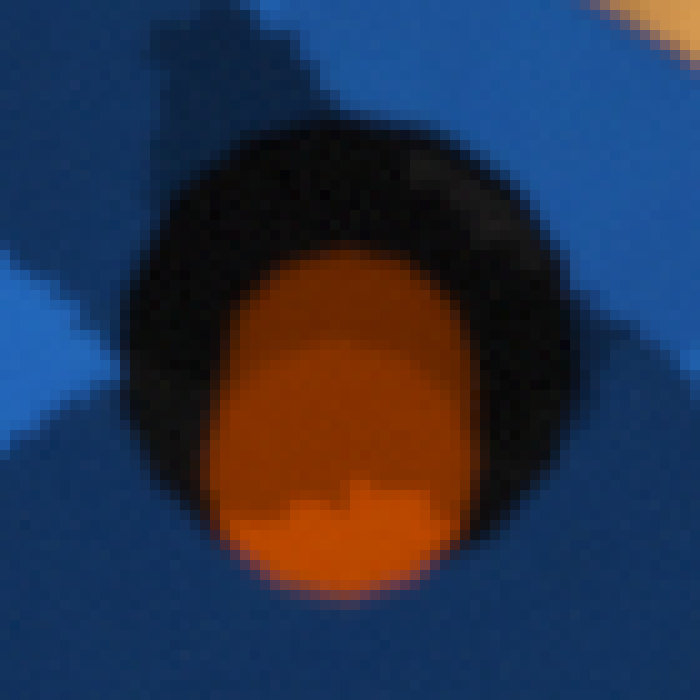

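servo_tool:
  targets:
    - [0,0,0,30,-6.5,-2,1]
    - [0,0,0,60,-6.5,-2,1]
    - [0,0,0,80,-6.5,-2,1]
    - [0,0,0,86.5,-6.5,-2,1]
    - [0,0,0,86.5,-6.5,-2,0.2]
    - [0,0,0,86.5,-6.5,-2,-0.3]
    - [0,0,0,86.5,-6.5,-2,-1]
    - [0,0,0,86.5,-6.5,-2,-1]

```text
time_s: 2.45
eef_pos: [0.472, -0.2372, 0.0168]
eef_rot: [0.538, 0.461, 0.535, -0.461]
wrist_force: [-0.2, 1.0, 2.4]
opening: 0.211
```

```bash
python3 - <<'E'
from h import *
from bench import ctrl
o,c=grab(ctrl,"wrist","k2");print(o["eef_pos"],o["opening"],o["wrist_force"])
E
```

```text
[ 0.47204271 -0.2371932   0.01680221] 0.21065597134561662 [-0.21460837  0.98260486  2.39874771]
```

View pics/wrist_k2.png

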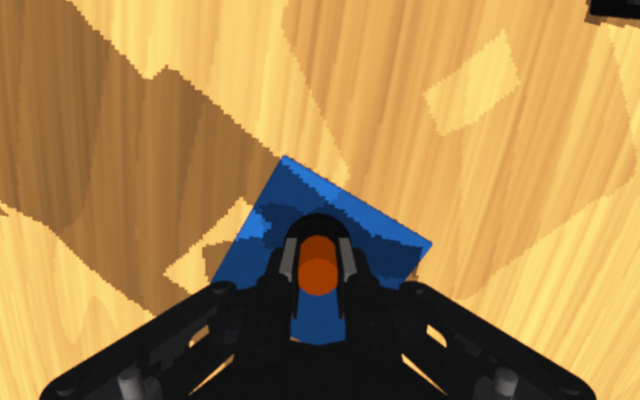

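The knob is gripped: orange between the pads at (318,270), opening 0.21. Next I'll lift it and move to a point above hole 1.

```bash
python3 - <<'E'
from h import *
from bench import ctrl
np.set_printoptions(precision=4,suppress=True)
o,c=grab(ctrl,"wrist"); img=c["pixels"]
cv2.imwrite("pics/crop2.png",cv2.resize(img[200:300,270:370],(800,800),interpolation=cv2.INTER_NEAREST)[:600])
T=RT(o)
m=mask(img,"orange")[200:310];ys,xs=np.nonzero(m[:,280:360]);print(xs.min()+280,xs.max()+280,ys.min()+200,ys.max()+200)
g=np.array([.6196,-.0473,.03]);print((g-o["eef_pos"])@T*1000, T)
E
```

```text
298 337 235 294
[ -13.242   174.5756 -165.3899] [[ 0.0027  0.9885  0.151 ]
 [-0.0023  0.151  -0.9885]
 [-1.      0.0023  0.0026]]
```

View pics/crop2.png

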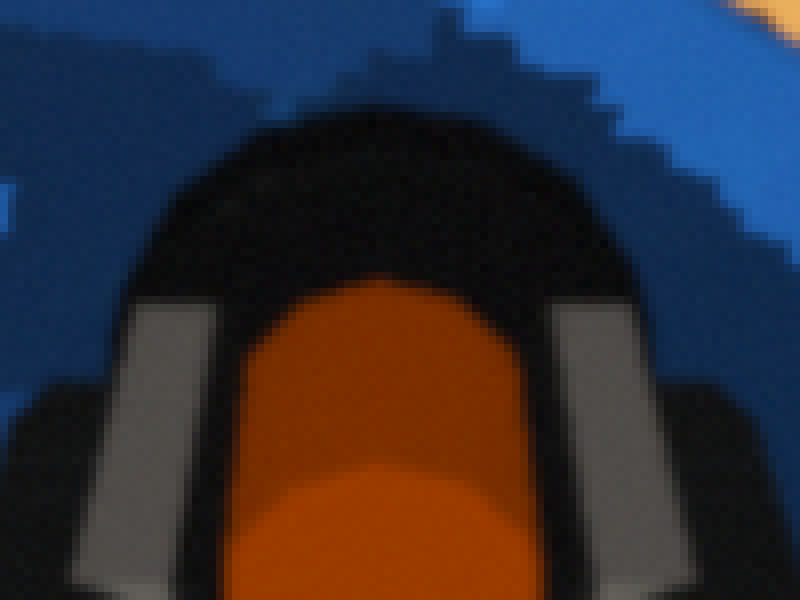

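```bash
python3 - <<'E'
from h import *
from bench import ctrl
np.set_printoptions(precision=2,suppress=True)
o,c=grab(ctrl,"wrist");T=RT(o)
for p,z in (((317.8,276.2),.039),((317.8,257.5),.039),((317.8,294.5),.039),((317.7,212.9),.013),((317.8,235),.013)):
    w=onplane(o,c,[p],z)[0];print(p,(w-o["eef_pos"])@T*1000)
E
```

```text
(317.8, 276.2) [-22.22  -0.54  -1.19]
(317.8, 257.5) [-22.24  -0.54 -10.61]
(317.8, 294.5) [-22.19  -0.55   8.45]
(317.7, 212.9) [  3.73  -0.54 -22.33]
(317.8, 235) [  3.76  -0.49 -10.03]
```

servo_tool:
  targets:
    - [0,0,0,-20,0,0,-1]
    - [0,0,0,-45,20,-20,-1]
    - [0,0,0,-60,60,-55,-1]
    - [0,0,0,-60,100,-95,-1]
    - [0,0,0,-55,140,-130,-1]
    - [0,0,0,-45,173,-164,-1]
    - [0,0,0,-42,174.5,-165.5,-1]
    - [0,0,0,-42,174.5,-165.5,-1]

```text
time_s: 3.6
eef_pos: [0.6187, -0.0471, 0.0581]
eef_rot: [0.537, 0.46, 0.536, -0.461]
wrist_force: [0.2, -0.5, -0.7]
opening: 0.208
```

```bash
python3 - <<'E'
from h import *
from bench import ctrl
o,c=grab(ctrl,"wrist","g1");print(o["eef_pos"],o["opening"],o["wrist_force"],RT(o).round(4))
E
```

```text
[ 0.61866843 -0.04710039  0.0580851 ] 0.20830333182718627 [ 0.2183384  -0.45908736 -0.72345346] [[ 1.100e-03  9.884e-01  1.518e-01]
 [-2.200e-03  1.518e-01 -9.884e-01]
 [-1.000e+00  7.000e-04  2.300e-03]]
```

View pics/wrist_g1.png

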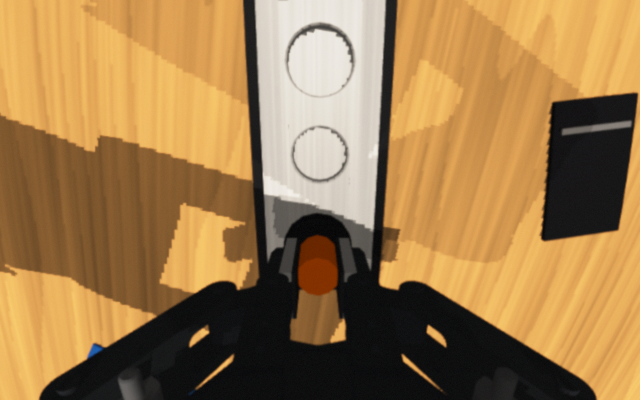

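```bash
cat >> h.py <<'E'
def holes(o,c,boxes,z=.03,tag=None):
    g=cv2.cvtColor(c["pixels"],cv2.COLOR_BGR2GRAY); T=RT(o); out=[]
    vis=c["pixels"].copy()
    for (x0,y0,x1,y1) in boxes:
        s=g[y0:y1,x0:x1]; b=cv2.adaptiveThreshold(s,255,cv2.ADAPTIVE_THRESH_MEAN_C,cv2.THRESH_BINARY_INV,31,12)
        cs=cv2.findContours(b,cv2.RETR_EXTERNAL,cv2.CHAIN_APPROX_NONE)[0]
        q=np.vstack([k for k in cs if len(k)>15])
        q=cv2.convexHull(q)+[x0,y0]
        e=cv2.fitEllipse(q.astype(np.float32)) if len(q)>5 else None
        w=onplane(o,c,q.reshape(-1,2),z)
        (_,r)=cv2.minEnclosingCircle(((w-o["eef_pos"])@T*1000)[:,1:].astype(np.float32))
        ctr=_
        print("ellipse",np.round(e,1) if 0 else e, "encl circ tool yz",np.round(ctr,2),"r",round(r,2),
          "ellctr",((onplane(o,c,[e[0]],z)[0]-o["eef_pos"])@T*1000).round(2))
        cv2.ellipse(vis,e,(0,0,255),1)
    if tag: cv2.imwrite(f"pics/{tag}.png",vis)
E
python3 - <<'E'
from h import *
from bench import ctrl
np.set_printoptions(precision=2,suppress=True)
o,c=grab(ctrl,"wrist")
holes(o,c,[(284,120,356,188),(278,16,364,102)],tag="ell1")
im=cv2.imread("pics/ell1.png");cv2.imwrite("pics/ell1b.png",cv2.resize(im[0:200,220:420],(600,600)))
# plate/channel edges in tool frame: columns of black channel at rows
E
```

```text
ellipse ((319.48675537109375, 152.37290954589844), (58.063987731933594, 58.44578552246094), 94.39625549316406) encl circ tool yz [  0.54 -49.45] r 16.63 ellctr [ 28.31   0.52 -49.88]
ellipse ((319.62481689453125, 58.323951721191406), (70.30599975585938, 75.61834716796875), 179.1127471923828) encl circ tool yz [  0.59 -98.76] r 18.62 ellctr [ 28.18   0.53 -99.2 ]
```

View pics/ell1b.png

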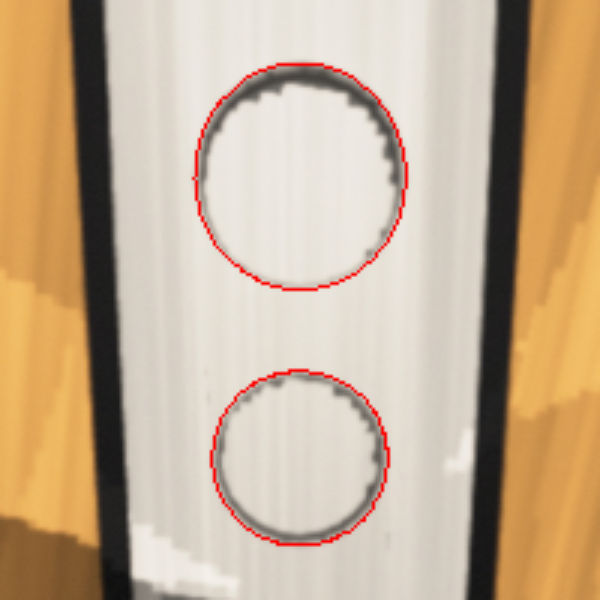

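servo_tool:
  targets:
    - [0,0,0,5,1,0.7,-1]
    - [0,0,0,10,1,0.7,-1]
    - [0,0,0,12,1,0.7,-1]
    - [0,0,0,13,1,0.7,-1]
    - [0,0,0,14,1,0.7,-1]
    - [0,0,0,15,1,0.7,-1]
    - [0,0,0,15.5,1,0.7,-1]
    - [0,0,0,15.5,1,0.7,-1]

```text
time_s: 4.7
eef_pos: [0.6201, -0.0488, 0.0436]
eef_rot: [0.537, 0.461, 0.535, -0.461]
wrist_force: [-0.7, -0.6, 2.6]
opening: 0.21
```

```bash
python3 - <<'E'
from h import *
from bench import ctrl
o,c=grab(ctrl,"wrist","g2");print(o["eef_pos"],o["opening"],o["wrist_force"],o["torque"])
cv2.imwrite("pics/g2b.png",cv2.resize(c["pixels"][80:310,220:420],(522,600)))
E
```

```text
[ 0.62011935 -0.04876707  0.043556  ] 0.21019249217881303 [-0.72747824 -0.59444929  2.61392483] [-0.01218106  0.17733819 -0.04871558]
```

View pics/g2b.png

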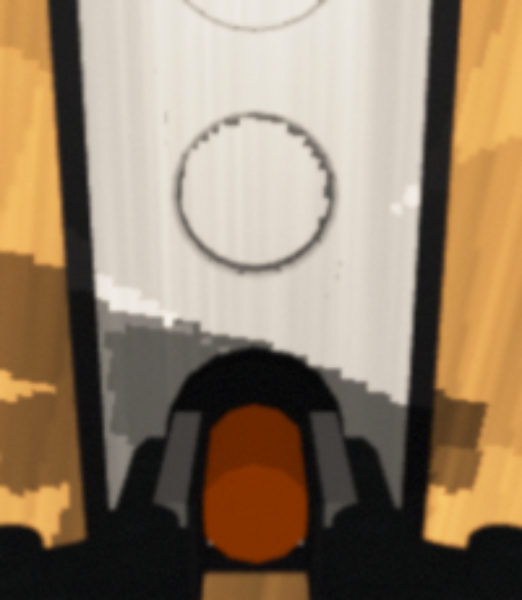

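```bash
cat >> h.py <<'E'
from scipy.optimize import least_squares
def skirt(o,c,z,x0=285,x1=352,y0=195,y1=242,th=45):
    g=cv2.cvtColor(c["pixels"],cv2.COLOR_BGR2GRAY).astype(float);pts=[]
    for x in range(x0,x1):
        col=g[y0:y1,x]; i=np.argmax(col<th)
        if i>0:
            f=(col[i-1]-th)/(col[i-1]-col[i]+1e-9); pts.append((x,y0+i-1+f))
    pts=np.array(pts);w=((onplane(o,c,pts,z)-o["eef_pos"])@RT(o)*1000)[:,1:]
    f=lambda p:np.hypot(w[:,0]-p[0],w[:,1]-p[1])-p[2]
    s=least_squares(f,[0,0,17],loss="soft_l1",f_scale=.3);print("skirt yz r",s.x.round(2),"res",np.std(s.fun).round(2),len(pts))
    for r in (15,17,19):
        s=least_squares(lambda p:f([*p,r]),[0,0],loss="soft_l1",f_scale=.3);print("  r",r,s.x.round(2),np.std(s.fun).round(2))
    return pts
E
python3 - <<'E'
from h import *
from bench import ctrl
np.set_printoptions(precision=2,suppress=True)
o,c=grab(ctrl,"wrist")
p=skirt(o,c,.03);print(p[::8])
p=skirt(o,c,.03,290,346,195,238)
holes(o,c,[(284,115,352,188)])
E
```

```text
skirt yz r [-0.84  0.03 18.67] res 0.19 66
  r 15 [-0.92 -4.08] 1.02
  r 17 [-0.91 -1.88] 0.48
  r 19 [-0.86  0.42] 0.21
[[285.   235.85]
 [293.   222.6 ]
 [301.   216.77]
 [309.   214.21]
 [317.   212.69]
 [325.   214.92]
 [333.   217.16]
 [341.   221.87]
 [349.   234.36]]
skirt yz r [-0.91 -0.01 18.63] res 0.2 56
  r 15 [-0.92 -4.04] 0.64
  r 17 [-0.93 -1.85] 0.32
  r 19 [-0.92  0.4 ] 0.2
ellipse ((317.1924133300781, 153.79638671875), (63.39903259277344, 63.752532958984375), 99.68273162841797) encl circ tool yz [ -0.76 -50.71] r 16.54 ellctr [ 13.41  -0.78 -51.22]
```

Pressing on hole 1, with small centring moves.

servo_tool:
  targets:
    - [0,0,0,1,0.1,0,-1]
    - [0,0,0,1.5,0.1,-0.5,-1]
    - [0,0,0,2,0.1,-1,-1]
    - [0,0,0,2,0.1,-1.5,-1]
    - [0,0,0,2,0.1,-1,-1]
    - [0,0,0,2,0.1,-1,-1]
    - [0,0,0,2,0.1,-1,-1]
    - [0,0,0,2,0.1,-1,-1]

```text
time_s: 5.8
eef_pos: [0.6203, -0.0476, 0.0417]
eef_rot: [0.538, 0.461, 0.535, -0.461]
wrist_force: [1.0, 0.2, 2.4]
opening: 0.214
```

```bash
python3 - <<'E'
from h import *
from bench import ctrl
np.set_printoptions(precision=3,suppress=True)
o,c=grab(ctrl,"wrist","g3");print(o["eef_pos"],o["opening"],o["wrist_force"],o["torque"])
z=o["eef_pos"][2]-.0138;print(z)
skirt(o,c,z);holes(o,c,[(284,115,352,188)],z=z)
o,c=grab(ctrl,"side","g3");cv2.imwrite("pics/sg3.png",cv2.resize(c["pixels"][140:290,220:380],(640,600)))
E
```

```text
[ 0.62  -0.048  0.042] 0.21373261122559772 [0.974 0.154 2.438] [ 0.178 -0.237 -0.016]
0.02785226390230148
skirt yz r [-0.82  0.21 18.73] res 0.18 66
  r 15 [-0.94 -3.97] 1.04
  r 17 [-0.93 -1.76] 0.48
  r 19 [-0.83  0.53] 0.19
ellipse ((316.47418212890625, 155.74497985839844), (62.69540023803711, 63.75698471069336), 96.78179168701172) encl circ tool yz [ -1.12 -49.7 ] r 16.59 ellctr [ 13.65  -1.15 -50.17]
```

View pics/sg3.png

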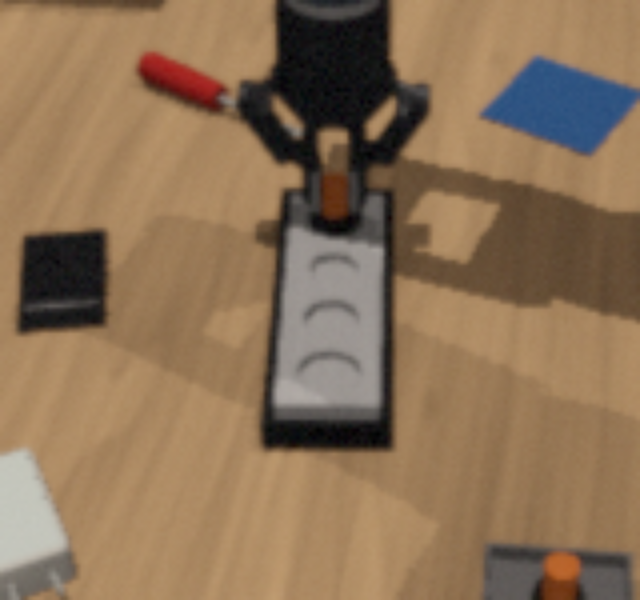

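servo_tool:
  targets:
    - [0,0,0,-5,0,0,-1]
    - [0,0,0,-5,-0.3,-25,-1]
    - [0,0,0,-5,-0.3,-50,-1]
    - [0,0,0,-4,-0.3,-50,-1]
    - [0,0,0,-2,-0.3,-50,-1]
    - [0,0,0,-0.5,-0.3,-50,-1]
    - [0,0,0,0,-0.3,-50,-1]
    - [0,0,0,0,-0.3,-50,-1]

```text
time_s: 6.9
eef_pos: [0.6126, 0.0011, 0.0416]
eef_rot: [0.538, 0.461, 0.535, -0.461]
wrist_force: [-2.1, 0.1, 3.9]
opening: 0.212
```

```bash
python3 - <<'E'
from h import *
from bench import ctrl
np.set_printoptions(precision=3,suppress=True)
o,c=grab(ctrl,"wrist","g4");print(o["eef_pos"],o["opening"],o["wrist_force"],o["torque"])
z=o["eef_pos"][2]-.0138;print(z)
skirt(o,c,z);holes(o,c,[(278,105,358,188)],z=z)
cv2.imwrite("pics/g4b.png",cv2.resize(c["pixels"][50:310,220:420],(462,600)))
E
```

```text
[0.613 0.001 0.042] 0.21175774921095847 [-2.105  0.146  3.886] [-0.081  0.319 -0.038]
0.027846123596398223
skirt yz r [-0.88  0.19 18.73] res 0.2 66
  r 15 [-1.15 -3.94] 1.05
  r 17 [-1.   -1.77] 0.5
  r 19 [-0.89  0.51] 0.21
ellipse ((317.0336608886719, 154.0786895751953), (69.85035705566406, 71.77922821044922), 97.42391204833984) encl circ tool yz [ -0.9  -50.25] r 18.59 ellctr [ 13.63  -0.86 -51.04]
```

View pics/g4b.png

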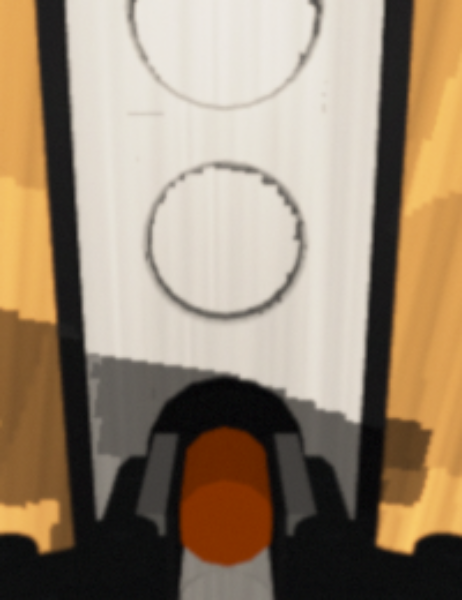

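servo_tool:
  targets:
    - [0,0,0,0,0,-0.5,-1]
    - [0,0,0,0,0,-1,-1]
    - [0,0,0,0,0,-1.5,-1]
    - [0,0,0,0,0,-1,-1]
    - [0,0,0,0,0.4,-0.6,-1]
    - [0,0,0,0,-0.4,-0.6,-1]
    - [0,0,0,0,0,-0.6,-1]
    - [0,0,0,0,0,-0.6,-1]

```text
time_s: 7.95
eef_pos: [0.6125, 0.0019, 0.0417]
eef_rot: [0.538, 0.461, 0.535, -0.461]
wrist_force: [0.7, 1.4, 3.6]
opening: 0.208
```

```bash
python3 - <<'E'
from h import *
from bench import ctrl
np.set_printoptions(precision=3,suppress=True)
for i in range(3):
    o,c=grab(ctrl,"wrist","g5");print(o["eef_pos"],o["opening"],o["wrist_force"])
z=o["eef_pos"][2]-.0138
skirt(o,c,z);holes(o,c,[(278,105,358,188)],z=z)
E
```

```text
[0.613 0.002 0.042] 0.2083459013168888 [0.726 1.45  3.644]
[0.613 0.002 0.042] 0.21088136437115082 [0.842 2.432 3.5  ]
[0.613 0.002 0.042] 0.2061002433521302 [0.521 1.995 3.075]
skirt yz r [-0.88  0.37 18.85] res 0.19 66
  r 15 [-1.11 -3.96] 1.07
  r 17 [-1.07 -1.73] 0.52
  r 19 [-0.89  0.54] 0.2
ellipse ((316.9534912109375, 155.55186462402344), (69.66786193847656, 71.54478454589844), 100.92860412597656) encl circ tool yz [ -1.   -49.55] r 18.6 ellctr [ 13.64  -0.9  -50.28]
```

Hole 2 refuses the skirt, with a steady force of about 3.4 N and the plate pushed down. Moving on to hole 3.

servo_tool:
  targets:
    - [0,0,0,-5,0,0,-1]
    - [0,0,0,-5,0,-25,-1]
    - [0,0,0,-5,0,-50,-1]
    - [0,0,0,-4,0,-50,-1]
    - [0,0,0,-2,0,-50,-1]
    - [0,0,0,-0.5,0,-50,-1]
    - [0,0,0,0,0,-50,-1]
    - [0,0,0,0,0,-50,-1]

```text
time_s: 9.1
eef_pos: [0.6051, 0.0507, 0.0416]
eef_rot: [0.538, 0.461, 0.534, -0.461]
wrist_force: [-2.2, -2.0, 3.2]
opening: 0.212
```

```bash
python3 - <<'E'
from h import *
from bench import ctrl
np.set_printoptions(precision=3,suppress=True)
for i in range(3):
    o,c=grab(ctrl,"wrist","g6");print(o["eef_pos"],o["opening"],o["wrist_force"])
z=o["eef_pos"][2]-.0138
skirt(o,c,z);holes(o,c,[(270,100,364,188)],z=.03);holes(o,c,[(270,100,364,188)],z=.028)
cv2.imwrite("pics/g6b.png",cv2.resize(c["pixels"][50:310,220:420],(462,600)))
E
```

```text
[0.605 0.051 0.042] 0.21171658742315272 [-2.151 -1.975  3.176]
[0.605 0.051 0.042] 0.2092894390309603 [-1.535 -1.921  2.704]
[0.605 0.051 0.042] 0.21058733449094152 [-1.773 -1.475  3.229]
skirt yz r [-0.89  0.24 18.7 ] res 0.17 66
  r 15 [-1.14 -3.85] 1.04
  r 17 [-1.04 -1.67] 0.48
  r 19 [-0.91  0.6 ] 0.18
ellipse ((316.7196960449219, 154.2595672607422), (77.32662200927734, 79.16184997558594), 89.0006332397461) encl circ tool yz [ -0.97 -50.55] r 20.28 ellctr [ 11.48  -1.02 -51.26]
ellipse ((316.7196960449219, 154.2595672607422), (77.32662200927734, 79.16184997558594), 89.0006332397461) encl circ tool yz [ -0.98 -50.25] r 20.54 ellctr [ 13.48  -1.02 -50.97]
```

View pics/g6b.png

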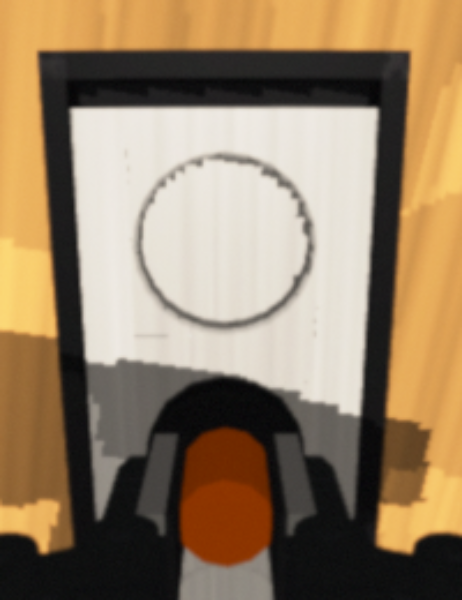

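servo_tool:
  targets:
    - [0,0,0,0,0,-0.3,-1]
    - [0,0,0,0,0,-0.6,-1]
    - [0,0,0,0,0,-0.9,-1]
    - [0,0,0,0,0,-1.2,-1]
    - [0,0,0,0,0,-1.5,-1]
    - [0,0,0,0,0,-1.8,-1]
    - [0,0,0,0,0,-1.8,-1]
    - [0,0,0,0,0,-1.8,-1]

```text
time_s: 10.25
eef_pos: [0.6052, 0.0526, 0.0418]
eef_rot: [0.538, 0.461, 0.534, -0.461]
wrist_force: [1.3, -1.3, 2.6]
opening: 0.209
```

```bash
cat > st.py <<'E'
from h import *
from bench import ctrl
np.set_printoptions(precision=4,suppress=True)
f=[]
for i in range(3):
    o,c=grab(ctrl,"wrist");f.append(o["wrist_force"])
print(o["eef_pos"],np.mean(f,0),o["opening"])
E
python3 st.py
```

```text
[0.6052 0.0526 0.0418] [ 1.1501 -1.3407  3.3414] 0.21305443983918299
```

Not in. Now scanning the other way.

servo_tool:
  targets:
    - [0,0,0,0.2,0,0.8,-1]
    - [0,0,0,0.2,0,1.4,-1]
    - [0,0,0,0.2,0,1.9,-1]
    - [0,0,0,0.2,0,2.3,-1]
    - [0,0,0,0.2,0,2.7,-1]
    - [0,0,0,0.2,0,3.1,-1]
    - [0,0,0,0.2,0,3.4,-1]
    - [0,0,0,0.2,0,3.4,-1]

```text
time_s: 11.4
eef_pos: [0.6055, 0.0491, 0.0415]
eef_rot: [0.538, 0.461, 0.534, -0.461]
wrist_force: [-0.5, 1.3, 3.3]
opening: 0.213
```

```bash
python3 st.py
```

```text
[0.6055 0.0492 0.0415] [-0.9149  1.1484  3.5431] 0.2113690583777205
```

servo_tool:
  targets:
    - [0,0,0,0,0.5,-0.5,-1]
    - [0,0,0,0,0.5,-1,-1]
    - [0,0,0,0,0.5,-1.5,-1]
    - [0,0,0,0,0.5,-2,-1]
    - [0,0,0,0,-0.5,-2.2,-1]
    - [0,0,0,0,-0.5,-1.7,-1]
    - [0,0,0,0,-0.5,-1.2,-1]
    - [0,0,0,0,0,-1.5,-1]

```text
time_s: 12.55
eef_pos: [0.605, 0.0508, 0.0414]
eef_rot: [0.538, 0.461, 0.535, -0.461]
wrist_force: [-0.7, -0.2, 3.7]
opening: 0.21
```

```bash
python3 st.py; python3 - <<'E'
from h import *
from bench import ctrl
o,c=grab(ctrl,"wrist","g7");z=o["eef_pos"][2]-.0138
skirt(o,c,z);holes(o,c,[(270,100,364,188)],z=z)
o,c=grab(ctrl,"side","g7");cv2.imwrite("pics/sg7.png",cv2.resize(c["pixels"][140:290,220:380],(640,600)))
E
```

```text
[0.605  0.0508 0.0414] [0.0981 0.159  3.939 ] 0.20553185555573925
skirt yz r [-0.86  0.14 18.65] res 0.17 66
  r 15 [-1.12 -3.9 ] 1.03
  r 17 [-1.   -1.72] 0.47
  r 19 [-0.88  0.55] 0.19
ellipse ((316.8759460449219, 154.20852661132812), (77.32941436767578, 78.94722747802734), 87.08845520019531) encl circ tool yz [ -0.87 -50.16] r 20.49 ellctr [ 13.61  -0.94 -50.98]
```

View pics/sg7.png

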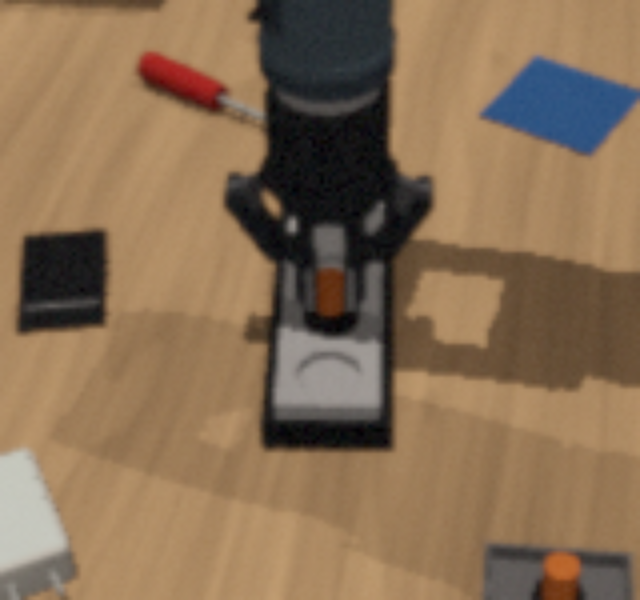

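Hole 3 refuses it too, at about 3.5 N across the whole scan. On to hole 4.

servo_tool:
  targets:
    - [0,0,0,-5,0,0,-1]
    - [0,0,0,-5,0,-25,-1]
    - [0,0,0,-5,0,-51,-1]
    - [0,0,0,-4,0,-51,-1]
    - [0,0,0,-2,0,-51,-1]
    - [0,0,0,-0.5,0,-51,-1]
    - [0,0,0,0,0,-51,-1]
    - [0,0,0,0,0,-51,-1]

```text
time_s: 13.8
eef_pos: [0.5974, 0.1007, 0.0411]
eef_rot: [0.537, 0.461, 0.534, -0.462]
wrist_force: [-0.9, -1.1, -0.8]
opening: 0.214
```

```bash
python3 st.py
```

```text
[0.5974 0.1008 0.0412] [-0.0608 -1.1435 -0.8849] 0.20745516270153
```

The force dropped to zero, so the skirt has entered hole 4. Now lowering it home.

servo_tool:
  targets:
    - [0,0,0,1,0,0,-1]
    - [0,0,0,2,0,0,-1]
    - [0,0,0,3,0,0,-1]
    - [0,0,0,4,0,0,-1]
    - [0,0,0,5,0,0,-1]
    - [0,0,0,5.6,0,0,-1]
    - [0,0,0,5.6,0,0,-1]
    - [0,0,0,5.6,0,0,-1]

```text
time_s: 14.95
eef_pos: [0.5975, 0.1007, 0.0357]
eef_rot: [0.538, 0.461, 0.534, -0.461]
wrist_force: [-0.3, -2.3, 1.9]
opening: 0.21
```

```bash
python3 st.py; python3 - <<'E'
from h import *
from bench import ctrl
o,c=grab(ctrl,"wrist");cv2.imwrite("pics/g8b.png",cv2.resize(c["pixels"][150:310,220:420],(750,600)))
o,c=grab(ctrl,"side");cv2.imwrite("pics/sg8.png",cv2.resize(c["pixels"][140:290,220:380],(640,600)))
E
```

```text
[0.5975 0.1007 0.0357] [-0.3936 -1.4547  1.6548] 0.21274300363125398
```

View pics/g8b.png

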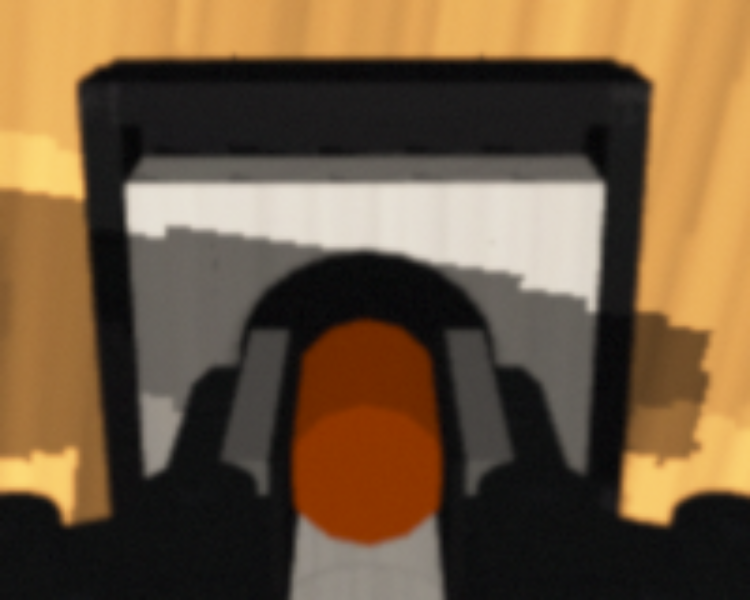

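View pics/sg8.png

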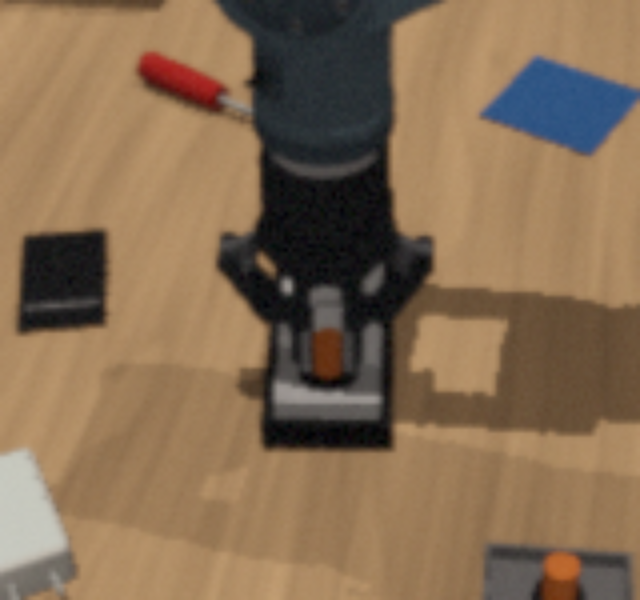

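servo_tool:
  targets:
    - [0,0,0,0.5,0,0,-1]
    - [0,0,0,1,0,0,-1]
    - [0,0,0,1,0,0,-1]
    - [0,0,0,0,0,0,-1]
    - [0,0,0,0,0,0,-0.4]
    - [0,0,0,0,0,0,-0.2]
    - [0,0,0,0,0,0,0.2]
    - [0,0,0,0,0,0,0.2]

```text
time_s: 16.2
eef_pos: [0.5975, 0.1008, 0.0356]
eef_rot: [0.538, 0.461, 0.534, -0.461]
wrist_force: [0.9, -0.1, 0.4]
opening: 0.596
```

servo_tool:
  targets:
    - [0,0,0,-5,0,0,0.2]
    - [0,0,0,-15,0,0,0.3]
    - [0,0,0,-30,0,0,0.6]
    - [0,0,0,-50,0,0,1]
    - [0,0,0,-70,0,0,1]
    - [0,0,0,-90,0,15,1]
    - [0,0,0,-90,0,25,1]
    - [0,0,0,-90,0,25,1]

```text
time_s: 17.2
eef_pos: [0.6008, 0.0751, 0.1254]
eef_rot: [0.537, 0.461, 0.534, -0.462]
wrist_force: [0.8, -0.2, -0.3]
opening: 1.003
```

```bash
python3 st.py; python3 - <<'E'
from h import *
from bench import ctrl
np.set_printoptions(precision=4,suppress=True)
o,c=grab(ctrl,"wrist","g9");cv2.imwrite("pics/g9b.png",cv2.resize(c["pixels"][100:300,220:420],(600,600)))
o,c=grab(ctrl,"side");cv2.imwrite("pics/sg9.png",cv2.resize(c["pixels"][140:290,220:380],(640,600)))
o,c=grab(ctrl,"scene","s9")
E
```

```text
[0.6001 0.0761 0.1245] [ 0.3154  0.3015 -0.4012] 1.000145163219854
```

View pics/g9b.png

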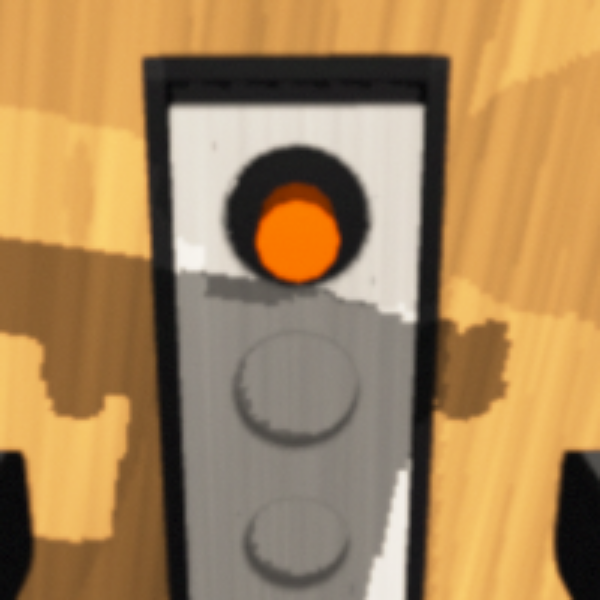

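View pics/sg9.png

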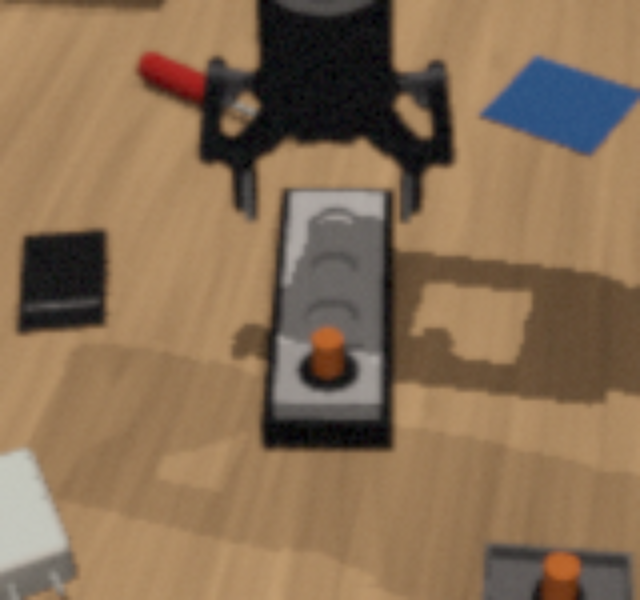

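View pics/scene_s9.png

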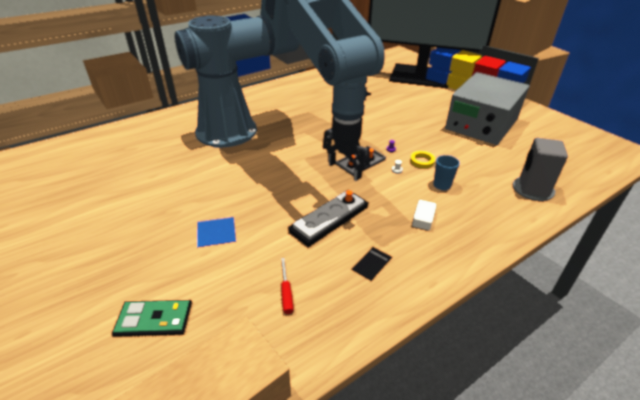

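The knob stands upright and free in hole 4, wrist crop (297,215), and everything else looks undisturbed. I'll check its top height across two views, then hand in.

```bash
python3 - <<'E'
from h import *
from bench import ctrl
np.set_printoptions(precision=4,suppress=True)
o,c=grab(ctrl,"wrist");h=cv2.cvtColor(c["pixels"],cv2.COLOR_BGR2HSV)
m=((h[...,0]<20)&(h[...,1]>200)&(h[...,2]>190)).astype(np.uint8);m[:, :290]=0;m[:,345:]=0;m[:150]=0;m[205:]=0
q=max(cv2.findContours(m,0,1)[0],key=cv2.contourArea);(cx,cy),r=cv2.minEnclosingCircle(q);print(cx,cy,r)
for z in (.056,.058,.060,.066):print(z,onplane(o,c,[[cx,cy]],z))
C,d=rays(o,c,[[cx,cy]]);print("depth from dia",300*10/r, "depth at .058",(.058-C[2])/d[0,2]*1000)
# skirt in plane .032
g=cv2.cvtColor(c["pixels"],cv2.COLOR_BGR2GRAY);b=((g<60)|(m>0)|((h[...,0]<12)&(h[...,1]>200))).astype(np.uint8)
n,l,s,ce=cv2.connectedComponentsWithStats(b);k=l[155,319];print(s[k])
q=max(cv2.findContours((l==k).astype(np.uint8),0,1)[0],key=cv2.contourArea);w=onplane(o,c,q.reshape(-1,2),.032)
(ce,r)=cv2.minEnclosingCircle((w[:,:2]*1000).astype(np.float32));print(ce,r)
E
```

```text
318.1705322265625 179.8092498779297 13.351570129394531
0.056 [[0.5968 0.1007 0.056 ]]
0.058 [[0.5967 0.1012 0.058 ]]
0.06 [[0.5967 0.1017 0.06  ]]
0.066 [[0.5964 0.1031 0.066 ]]
depth from dia 224.69267441402 depth at .058 213.28290073961344
[ 296  150   46   46 1631]
(596.848876953125, 100.7969970703125) 18.670291900634766
```

```bash
python3 -c "
from bench import ctrl
print(ctrl.hand_in())"
```

```text
the job is handed in; nothing more can be done
None
```

The knob on the blue pad has the 38 mm skirt. It now stands fully home in hole 4 (39.5 mm), released, with the gripper lifted clear. I handed the job in after about 18 s.

- **Trying the holes:** I held the knob by its grip and pressed it on holes 1, 2 and 3 in turn, at about 2.4–3.9 N by the wrist readings. None let it in. On hole 2 I shifted it a little to be sure, and on hole 3 I scanned about ±1.7 mm along the row and ±0.5 mm across. At hole 4 the force dropped to zero and the skirt went in.
- **Seating:** I lowered it to the expected home height and pressed about 1 mm further, then let go. I took no force reading during that last press; just before it the force was about 1.7 N.
- **Last checks:** The wrist camera puts the centre of the grip's top within 0.4 mm of the skirt's centre, assuming the fully-home heights, so the knob is upright and consistent with being home. The skirt measured about 18.7 mm in radius, which fits 38 mm.
- **Rest of the bench:** By eye, nothing else in the camera views had moved.
- **One disagreement:** A rough height check from the apparent size of the grip's top came out about 11 mm off (225 mm against 213 mm). The top is only 13 pixels in radius and part of it may have been missed, so I didn't rely on it.

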